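Feed a hot pan along the guide fence into the holding station with the pusher

ROBOT

A 6-joint arm with a two-finger parallel gripper is mounted at the origin on a cart in front of the work surface, level with it; the furniture and walls round the work are solid. World frame = base frame: x ahead of the robot, y to its left, z up, the work surface at z = 0. Lengths are in mm, angles in rad, forces in N, time in s.
With the tool pointing down it reaches from about 250 to 775 mm from the base axis. Payload 4 kg.
Tool frame: the origin (TCP) lies midway between the tips of the shut fingers; the grasp point (between the pads) lies 19 mm behind it; z points along the fingers, y is the line along which they close (so a half turn about z gives the same grasp; the last joint's range is limited). The gripper opens to 94 mm and grips with 3 to 60 N. Pads are 16 mm wide; open, the fingers measure 119 mm over their backs; the gripper's body (75 mm by 177 mm) begins 78 mm behind the grasp point.
Start: joints at [1.2, 0.087, 1.371, -0, 1.684, -0.103], TCP at [145.545, 530.412, 205.506] pointing down, gripper open.
Joint ranges: [-3.1, 3.1], [-0.76, 2.03], [0.27, 2.55], [-1.08, 4.22], [0.17, 2.65], [-2.57, 2.57]. Speed limits (rad/s): [2.79, 2.79, 3.14, 3.14, 3.14, 3.14].

INTERFACE

Orientations are given as a unit quaternion [w, x, y, z].
In Python, from cell import r, vision gives the robot as it stands.
- The arm moves only by the tool servo_tool, never from a script. Its argument "series" is a list of rows, each an object with "dr": the turn, a rotation vector about the tool's x, y, z in degrees, a list of three; "delta_pos": the shift along the tool's x, y, z in m, a list of three; "claw": the closure, from 0 (fully open) to 1 (shut). A call has exactly 5 rows; each row is the pose to reach, as a shift and turn from the pose commanded when the call began, along the tool's axes at that moment; what a row does not reach only later rows make up. A row lasts 1/8 s, in which the tool goes at most 62.5 mm and 10.7 degrees, less where a joint would pass 70% of its speed; a pose out of reach is approached as far as the arm can. A call with a gripper value outside its range is refused whole. The fingers move at their own pace and stop on an object; "grip_force" is the grip in N (left out, the last holds). Time passes only in rows, so rows that repeat a pose let the fingers close, or fill a call up. It gives the time, the measured TCP pose, the force, the opening and the grip force at its end, in the units of the state.
- r.sense(): the state, without advancing time (a new reading comes with each control period).
- vision.read_camera(name): name is "side" or "top" or "wrist"; returns the picture (480x640x3 uint8, red, green, blue); there is no depth.
- vision.camera_model(name): a dict with "K" (3x3 intrinsics, pixels), "k1" (the pictures are not rectified: a ray, as slopes to the right and down, at radius r is drawn at 1 + k1 r^2 times it, then the intrinsics apply), "extrinsics" (4x4, takes a point from world to camera coordinates). Camera axes: x right, y down, z forward; pixel columns grow to the right and rows downward; lengths in mm; the calibration is good to about 2 mm. A picture is of the moment at which its call begins: read the wrist's pose just before it. camera_model takes no time and is no camera call; for the wrist camera it gives the pose at the moment of the call.
- r.hand_in(): hands the job in; it is judged then, once.
The state is a dict: "t": time; "joints": joint angles; "joint_velocities": joint speeds; "effort": joint torques, N m; "position": TCP position; "tool_rot": TCP orientation; "wrist_force": force on the tool from outside, world axes, zero at the start; "ft_torque": the same for the moment, N m; "width": finger opening in mm; "gripper_force": force on a finger pad.
Only numpy, scipy, OpenCV 4.12 (cv2) and the standard library are available. Lean on these libraries where they do the work, as an engineer would, in place of code of your own. Each camera call takes 0.05 s, during which the arm holds its last target. There are 200 camera calls.

TASK

Take the steel pusher by its raked handle and use it - hands off the hot pan - to slide the insert pan sideways until it sits square against the station's guide fence while it is still well out in front of the hood. Then feed it steadily along the fence, keeping it pressed against the fence all the way, under the hood to the end stop so that the floor catch springs up behind it. Afterwards stand the pusher back on the table, clear of the station, and leave the things standing round about as they are.

Things in the scene. Friction and masses are not known exactly. Their poses are not given: they have to be found in the camera images.
- station: Heated pan-holding station, fixed, brushed steel: a tray 290 (x) by 245 mm (y) on short feet, a flat hood over its far end. Origin: on the table, 5 mm behind the tray's centre; x = feed direction from the open end to the end stop, y left, z up. Tray floor at z = 22 mm. End stop: inner face x = 124 mm, 75 mm high above the floor.
- fence_mid (a point): Point on the inner face of the station's guide fence, at the tray floor, station axes; 10 mm behind and 95 mm right of the station's origin. The fence is a steel wall along x on the right, 75 mm high above the floor, from x = -125 mm to the end stop, with a flared lead-in. The pan slides with its right rim against it.
- guide_nose (a point): Nose of the short guide on the open left side, at the tray floor, station axes: flared outward, at x = 42, y = 101 mm of the station; from x = 60 mm to the end stop its inner face is at y = 88 mm, 62 mm high. Between it and the fence the pan (176 mm) has 7 mm play.
- hood_edge (a point): Middle of the lower front edge of the hood, 183 mm above the table, station axes. The hood reaches 176 mm on from here in x, 125 mm to either side, top 226 mm above the table. When the pan is home a vertical gripper on the pusher's handle would run into this edge; one leaning back in line with the raked handle stays in front of it.
- pan_home (a point): Where the pan's origin lies when home: on the tray floor, 70 mm ahead and 7 mm right of the station's origin, station axes. Home: rim against end stop and fence, the pan's x along the feed direction.
- pan: Steel insert pan, 108 (x) by 176 mm (y) over the rim, 65 mm high, about 0.45 kg, origin at the centre of its underside. The rim, 58 to 65 mm up, stands 9 mm proud of the walls. It starts 128 to 150 mm short of home, 14 to 31 mm to its left, turned up to 0.12 rad. It slides (steel on steel, friction about 0.3); too wide to grip; touch it with the pusher only.
- catch (a joint): Sprung floor catch: a ramp-shaped tongue 36 mm wide in the tray floor, hinge 73 mm and tip 48 mm short of pan_home, in line with it. 0: up, tip 7 mm proud; 0.26: flush. The pan presses it down in sliding over it (about 1 N); it springs up behind the pan's underside when the pan is home.
- catch_tip (a point): Tip of the floor catch.
- pusher: Loose pusher, 0.28 kg: steel shoe 48 (x) by 110 (y) by 66 mm high with a black raked handle. Origin: underside, centre of the shoe; x = pushing direction, z up. Front face x = 24 mm. On the left a wing 6 mm thick runs 32 mm forward from the front face, inner face y = 49 mm, so that front face and wing take the pan's rear left corner.
- pusher_grip (a point): Middle of the pusher's handle, at x = -27.5, y = 0, z = 105 mm of the pusher, same axes. The handle is 22 mm thick along y, 28 mm deep, and runs from the shoe's top up and back at 35 degrees from vertical (direction -0.574, 0, 0.819), ending 36 mm beyond this point. Grip it across y, the fingers along the handle.
- fry_cutter: Obstacle: fixed fry cutter of steel, left of the station and right of the pusher. Origin: underside, centre, on the table, x away from the robot. From x = -259 mm (front, with an upright gate 222 mm high at x = -235 to -205) to 165 mm, y = -84 to 84 mm; the lever at its far end rises to 500 mm.
- shaker: Bystander: aluminium dredge shaker, 66 mm across, 106 mm high, with a handle. Origin: underside.
- spice_jar: Bystander: square spice jar with a green cap, 42 mm across, 99 mm high. Origin: underside.
- ramekin: Bystander: off-white ramekin standing alone, 68 mm across, 37 mm high. Origin: underside.

How it is judged (in metres and radians):
On the way, in this order (a step that is already met when the one before it is completed fails the run):
1. the pan is square against the fence (within 6 mm, 0.06 rad) while still at least 95 mm short of home (y of pan in the frame of pan_home below 0.006 m and angle between the x axis of pan and the x axis of pan_home, either way round below 0.06 rad and x of pan in the frame of pan_home below -0.095 m and contact force between pusher and pan above 0.2 N), for 0.1 s.
2. the pusher feeds the pan along the fence, half way under the hood (x of pan in the frame of pan_home between -0.06 and -0.01 m and y of pan in the frame of pan_home below 0.006 m and contact force between pusher and pan above 0.2 N).
3. the pan is home at the end stop and the catch has sprung up behind it (x of pan in the frame of pan_home above -0.005 m and value of joint catch below 0.08 rad), for 0.2 s.
At the end, for the whole second after the job is handed in: The pan stands still within 5 mm of the end stop and 6 mm of the fence, square within 0.05 rad, with the catch up behind it (joint under 0.08 rad); the pusher stands upright on the table, off the station, released and at rest (all of step 3 and y of pan in the frame of pan_home below 0.006 m and angle between the x axis of pan and the x axis of pan_home, either way round below 0.05 rad and linear speed of each of pan, pusher below 0.02 m/s and height (world z) of pusher below 0.01 m and angle between pusher's own z axis and vertical below 0.1 rad); the robot touches nothing.
It fails at once if the gripper or arm touches the pan (contact force between any of the fingers, the arm and pan above 1 N).
It fails at once if less than 90 mm short of home, the pan stands more than 8 mm off the fence or out of square by more than 0.07 rad (x of pan in the frame of pan_home above -0.09 m and (y of pan in the frame of pan_home above 0.008 m or angle between the x axis of pan and the x axis of pan_home, either way round above 0.07 rad)).
It fails at once if the pan is shoved faster than 0.35 m/s (linear speed of pan above 0.35 m/s).
It fails at once if a bystander is moved more than 20 mm (distance of any of shaker, spice_jar, ramekin from where it was at the start of the episode above 0.02 m).
It also fails if it takes over 64 s, if anything falls off the work surface, if the arm or the gripper's body presses on something with over 40 N, if the wrist force passes 120 N, or if a joint passes its speed limit or range.

## Working session

There is one attempt and no reset: what is moved stays moved. The work goes in short steps, Python scripts to look and compute and a tool call to move; the robot and the scene stay as the last step left them, time stands still between calls to the robot, and variables do not carry over. Pictures are saved under pics/ and viewed, at most 10 in all, crops included, and the job is handed in when it is done.

Besides the shell and the picture viewer there is one more tool, called after ">>>" as name([rows], argument=value, ...), one row to a line, values as JSON. servo_tool: Moves the arm, as the interface text tells. Its arguments: {"type":"object","properties":{"series":{"type":"array"},"grip_force":{"type":"number"}},"required":["series"]}

```bash
mkdir -p pics; ls; python3 - <<'E'
from cell import r, vision
import cv2,numpy as np
for n in ["top","side"]:
    im=vision.read_camera(n); cv2.imwrite(f"pics/{n}0.png",im[:,:,::-1])
    m=vision.camera_model(n); print(n,np.round(m["K"],1).tolist(),m["k1"],np.round(m["extrinsics"],3).tolist())
s=r.sense();print(s)
E
```

```text
pics
top [[447.4, 0.0, 312.9], [0.0, 447.4, 238.4], [0.0, 0.0, 1.0]] -0.024288190053505233 [[-0.429, -0.903, 0.011, 78.27], [-0.833, 0.391, -0.391, 608.796], [0.349, -0.177, -0.92, 990.75], [0.0, 0.0, 0.0, 1.0]]
side [[436.2, 0.0, 316.0], [0.0, 436.2, 238.9], [0.0, 0.0, 1.0]] -0.07448346818510837 [[-0.982, -0.187, -0.018, 537.236], [-0.087, 0.536, -0.84, 260.124], [0.167, -0.823, -0.543, 729.837], [0.0, 0.0, 0.0, 1.0]]
{'t': 0.1, 'joints': array([ 1.19992057e+00,  8.78920612e-02,  1.37206027e+00, -1.91437529e-05,
        1.68361492e+00, -1.03127484e-01]), 'joint_velocities': array([-4.51252739e-05, -7.18420881e-04, -3.10845388e-03,  5.91061441e-04,
        1.69784730e-03, -4.46285523e-05]), 'effort': array([ 2.12256004e-03, -3.41250944e+01, -3.03302336e+01,  7.20359688e-02,
        3.03467258e-02, -9.01998783e-05]), 'position': array([145.35685742, 529.94087882, 204.43697301]), 'tool_rot': array([-2.22560931e-04,  1.33475600e-01,  9.91051608e-01, -9.61933922e-04]), 'wrist_force': array([ 0.65436015, -0.01147248, -0.34289777]), 'ft_torque': array([ 0.02334612, -0.05499641,  0.00615354]), 'gripper_force': 0.0, 'width': 93.91624052898186}
```

View pics/top0.png

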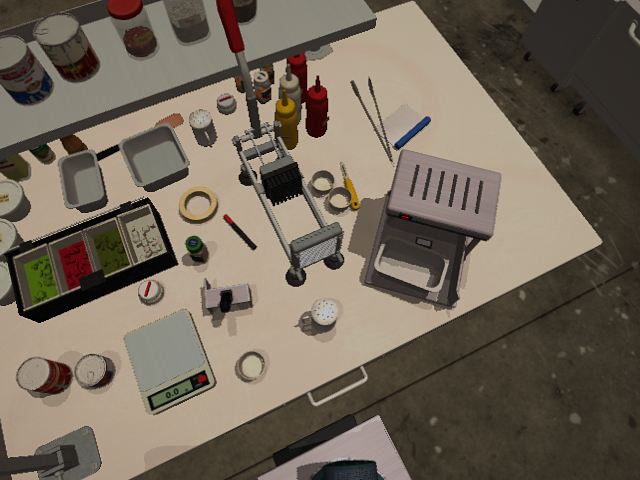

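View pics/side0.png

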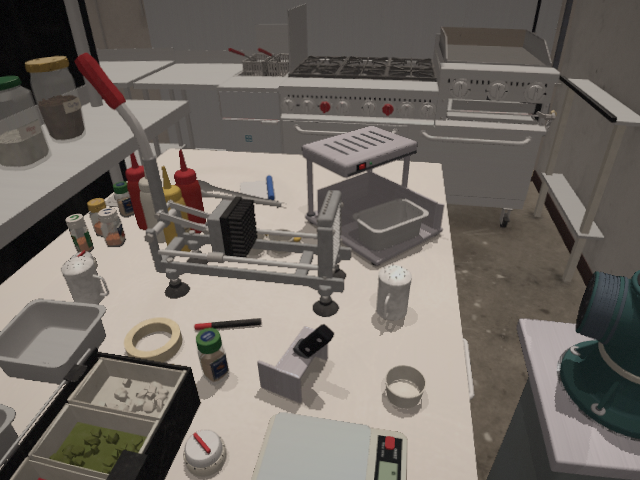

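The top view shows the pusher at about (228,297), the ramekin (252,365), the shaker (323,313), the jar (194,247), the fry cutter (290,200), and the station (430,230) with the pan at about (412,265). The side view shows the same things, with the pusher at (295,362) and the station at (375,210). Next I'll enlarge crops.

```bash
python3 - <<'E'
import cv2,numpy as np
t=cv2.imread("pics/top0.png");s=cv2.imread("pics/side0.png")
def c(im,x,y,w,h,W,H): return cv2.resize(im[y:y+h,x:x+w],(W,H),interpolation=cv2.INTER_CUBIC)
# pusher: top (190..270, 260..335) ; side (250..350,315..405)
cv2.imwrite("pics/pushc.png",np.hstack([c(t,190,265,80,80,400,400),c(s,250,320,80*1,80,400,400)]))
cv2.imwrite("pics/statt.png",c(t,350,145,160,120*4//3,600,600))
cv2.imwrite("pics/stats.png",c(s,295,120,160,150,640,600))
E
```

```text
(no output)
```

View pics/pushc.png

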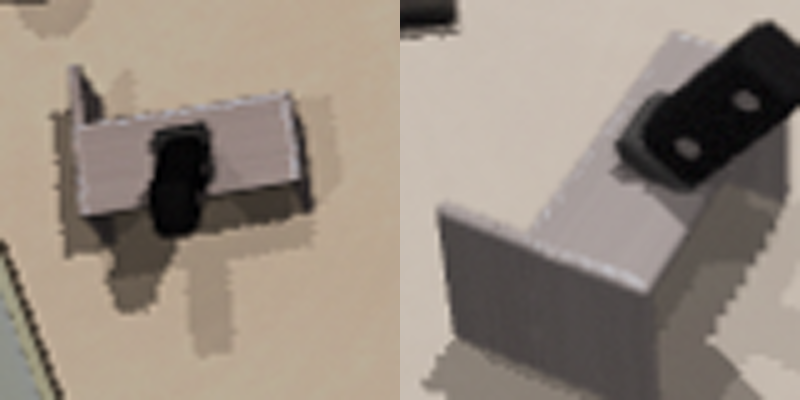

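View pics/statt.png

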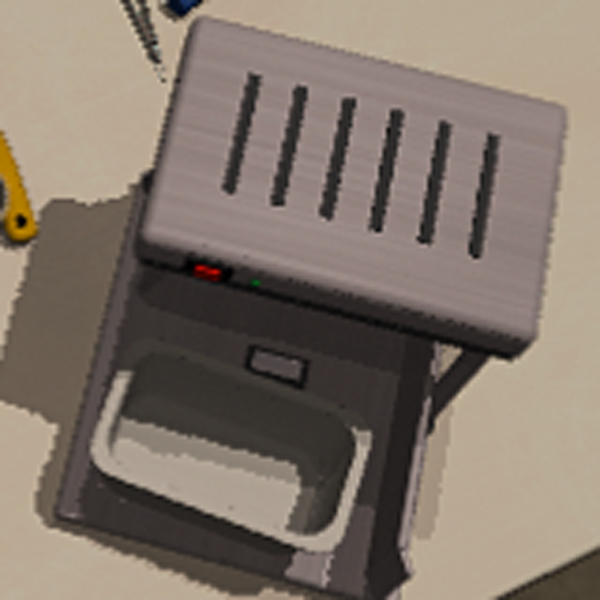

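View pics/stats.png

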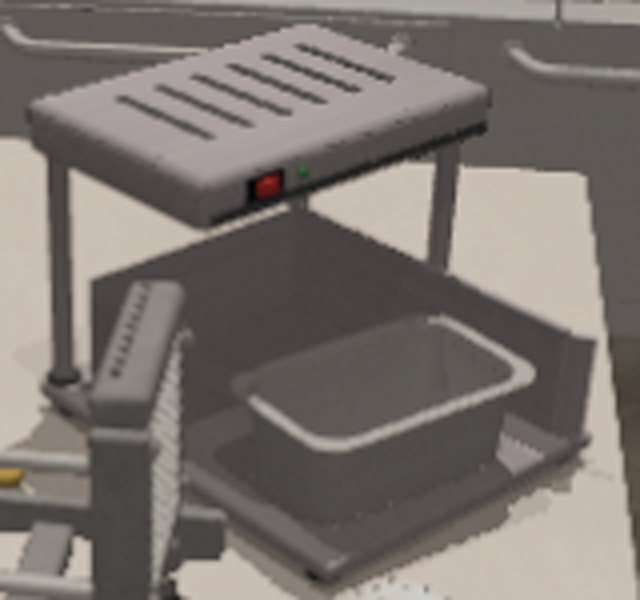

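```bash
cat > h.py <<'E'
import numpy as np,cv2
from scipy.optimize import least_squares
from cell import vision
_M={}
def cam(n):
    if n not in _M or n=="wrist": _M[n]=vision.camera_model(n)
    return _M[n]
def proj(n,P,m=None):
    m=m or cam(n);E=np.array(m["extrinsics"]);K=np.array(m["K"])
    c=np.atleast_2d(P)@E[:3,:3].T+E[:3,3];s=c[:,:2]/c[:,2:]
    s=s*(1+m["k1"]*(s**2).sum(1,keepdims=True)); return s*K[[0,1],[0,1]]+K[:2,2]
def ray(n,px,z,m=None):
    m=m or cam(n);E=np.array(m["extrinsics"]);K=np.array(m["K"])
    d=(np.array(px,float)-K[:2,2])/K[[0,1],[0,1]];s=d.copy()
    for _ in range(20): s=d/(1+m["k1"]*(s**2).sum())
    w=E[:3,:3].T@np.r_[s,1];o=-E[:3,:3].T@E[:3,3];return o+w*(z-o[2])/w[2]
def T(p,L):  # p=x,y,yaw ; local pts
    c,s=np.cos(p[2]),np.sin(p[2]);L=np.atleast_2d(L).astype(float)
    return L@np.array([[c,-s,0],[s,c,0],[0,0,1]]).T+[p[0],p[1],0]
E
python3 - <<'E'
from h import *
np.set_printoptions(suppress=True,precision=1)
t=lambda u,v:(190+u/5,265+v/5); s=lambda u,v:(250+u/5,320+v/5)
obs=[("top",t(288,95),(24,-55,66)),("top",t(297,180),(-24,-55,66)),("top",t(83,213),(-24,55,66)),("top",t(73,67),(56,53,66)),("top",t(84,126),(24,49,66)),
("side",s(40,205),(56,55,66)),("side",s(250,292),(-24,55,66)),("side",s(57,337),(56,55,0)),("side",s(128,232),(24,49,66)),("side",s(272,30),(24,-55,66))]
def f(p): return np.concatenate([proj(n,T(p,L)+[0,0,p[3]])[0]-px for n,px,L in obs])
g=least_squares(f,[400,300,0,0],x_scale=[10,10,.1,10]);print("pusher",g.x[:2],"yaw %.3f z %.1f"%(g.x[2],g.x[3]));print(g.fun.reshape(-1,2))
t=lambda u,v:(350+u/3.75,145+v/3.75); s=lambda u,v:(295+u/4,120+v/4)
obs=[("top",t(205,17),(1,125,226)),("top",t(568,105),(1,-125,226)),("top",t(525,345),(0,-125,226)),("top",t(143,240),(0,125,226)),
("side",s(205,228),(0,125,183)),("side",s(490,130),(0,-125,183)),("side",s(595,340),(-125,-95,97)),("side",s(300,205),(124,-95,97)),("side",s(320,578),(-140,122.5,15)),("top",t(60,515),(-140,122.5,22))]
def f(p):
    o=[]
    for n,px,L in obs:
        L=np.array(L,float)
        if L[2]>180: L[0]=p[3]+L[0]*176
        o.append(proj(n,T(p,L))[0]-px)
    return np.concatenate(o)
g=least_squares(f,[400,-300,0,0],x_scale=[10,10,.1,10],loss="soft_l1");print("station",g.x[:2],"yaw %.3f hoodx %.1f"%(g.x[2],g.x[3]));print(f(g.x).reshape(-1,2))
S=g.x
for nm,fn,pts in (("side",s,[(255,402),(310,440),(350,449),(510,392),(525,360),(455,321)]),("top",t,[(92,440),(120,376),(110,477),(290,546),(372,430),(338,535)])):
    for q in pts:
        w=ray(nm,fn(*q),87); c,sn=np.cos(S[2]),np.sin(S[2]);d=w[:2]-S[:2]
        print(nm,q,"rim in station",c*d[0]+sn*d[1],-sn*d[0]+c*d[1])
for n,px in (("shaker",(323,313)),("ramekin",(252,365)),("jar",(194,245))):print(n,ray("top",px,{"shaker":106,"ramekin":37,"jar":99}[n]))
# fry cutter feet / gate
for px in ((296,277),(335,264)):print("feet",ray("top",px,10))
for px in ((290,245),(338,226)):print("gatetop",ray("top",px,222))
E
```

```text
pusher [557.2  59.8] yaw -0.273 z -1.6
[[ 0.4 -1. ]
 [ 0.8  0.2]
 [-0.7  0.8]
 [-0.4 -0.6]
 [-0.  -0.7]
 [-0.4  0.9]
 [ 0.   0.4]
 [-0.2  0.1]
 [ 0.4 -0.5]
 [ 0.9 -0.4]]
station [ 472.4 -464. ] yaw -0.732 hoodx -20.9
[[-1.8 -2.2]
 [ 2.4  0. ]
 [ 4.5  0.1]
 [-1.1 -0.6]
 [-0.2  5.4]
 [ 0.8  4. ]
 [-5.8 -1.7]
 [ 0.5  0.6]
 [ 3.4 -0.6]
 [-0.7  0.1]]
side (255, 402) rim in station -50.39712605075569 107.57755472087939
side (310, 440) rim in station -103.13888770203212 111.90260967361753
side (350, 449) rim in station -124.89075948342834 100.73256252676632
side (510, 392) rim in station -139.2221697314656 -21.589852014216873
side (525, 360) rim in station -118.40145465339035 -59.64910961275804
side (455, 321) rim in station -54.84079029458389 -64.35982909638251
top (92, 440) rim in station -103.75910356866261 115.27052876231731
top (120, 376) rim in station -52.837207160436094 107.73823127544034
top (110, 477) rim in station -125.86334103682006 97.58719952786423
top (290, 546) rim in station -138.3000098857923 -27.282842030437912
top (372, 430) rim in station -41.84059279482548 -65.43438168414028
top (338, 535) rim in station -121.72622829626631 -56.419322849897824
shaker [ 407.  -131.8  106. ]
ramekin [379.3  69.7  37. ]
jar [704.7  86.5  99. ]
feet [ 545.1 -122.1   10. ]
feet [ 533.7 -232.7   10. ]
gatetop [ 553.9 -116.9  222. ]
gatetop [ 550.  -235.2  222. ]
```

The crops gave me the shoe corners, hood, tray and pan rim, from which I fitted the pusher at (557,60) with yaw -0.273. The station is at roughly (472,-464) with yaw -0.73, which I'll refine with the wrist camera. Now the move to the pre-grasp.

```bash
cat >> h.py <<'E'
from scipy.spatial.transform import Rotation as Ro
def toolR(yaw,tilt=35.):
    a=np.radians(tilt);z=np.array([np.sin(a),0,-np.cos(a)]);y=np.array([0,1.,0])
    return Ro.from_euler("z",yaw)*Ro.from_matrix(np.c_[np.cross(y,z),y,z])
def cur():
    from cell import r
    s=r.sense();q=s["tool_rot"];return s,np.array(s["position"]),Ro.from_quat([q[1],q[2],q[3],q[0]])
def go(p,yaw,tilt=35.):
    s,P,R=cur();T_=toolR(yaw,tilt)
    print("delta m",np.round(R.inv().apply(np.array(p)-P)/1000,4).tolist(),"dr",np.round((R.inv()*T_).as_rotvec(degrees=True),2).tolist(),"t",s["t"])
def tcp(px,py,pz,yaw):  # tcp for pusher pose when gripped at its middle
    return T([px,py,yaw],(-16.6,0,89.4))[0]+[0,0,pz]
E
python3 - <<'E'
from h import *
p=tcp(557.2,59.8,-1,-.273);z=toolR(-.273).as_matrix()[:,2]
print(p,p-90*z); go(p-90*z,-.273)
E
```

```text
[541.21475832  64.27571764  88.4       ] [491.50462482  78.19408847 162.12368399]
delta m [-0.4533, -0.344, 0.0429] dr [-0.02, -35.01, 0.33] t 0.1
```

>>> servo_tool([
  {"dr":[0,-3,0],"delta_pos":[-0.045,-0.035,0.0],"claw":0},
  {"dr":[0,-7,0],"delta_pos":[-0.09,-0.07,0.0],"claw":0},
  {"dr":[0,-11,0],"delta_pos":[-0.135,-0.104,0.0],"claw":0},
  {"dr":[0,-15,0],"delta_pos":[-0.18,-0.138,0.0],"claw":0},
  {"dr":[0,-19,0],"delta_pos":[-0.225,-0.172,0.005],"claw":0},
], grip_force=30)

```text
t: 0.72
position: [317.9, 303.6, 200.6]
tool_rot: [0.165, 0.131, 0.977, -0.022]
wrist_force: [0.8, 0.7, -0.4]
width: 94.0
gripper_force: 0.0
```

```bash
python3 - <<'E'
from h import *
p=tcp(557.2,59.8,-1,-.273);z=toolR(-.273).as_matrix()[:,2]
print(cur()[1]); go(p-90*z,-.273)
E
```

```text
[317.91623094 303.63711935 200.57935546]
delta m [-0.2018, -0.1716, 0.1107] dr [0.17, -15.85, 0.28] t 0.725
```

>>> servo_tool([
  {"dr":[0,-3.5,0],"delta_pos":[-0.04,-0.035,0.01],"claw":0},
  {"dr":[0,-7,0],"delta_pos":[-0.08,-0.07,0.03],"claw":0},
  {"dr":[0,-10.5,0],"delta_pos":[-0.12,-0.105,0.06],"claw":0},
  {"dr":[0,-14,0],"delta_pos":[-0.165,-0.14,0.09],"claw":0},
  {"dr":[0,-16,0.3],"delta_pos":[-0.202,-0.172,0.111],"claw":0},
])

```text
t: 1.35
position: [490.4, 77.4, 159.7]
tool_rot: [0.298, 0.13, 0.945, -0.04]
wrist_force: [0.3, 0.7, 0.7]
width: 93.5
gripper_force: 0.0
```

```bash
python3 - <<'E'
from h import *
p=tcp(557.2,59.8,-1,-.273)
m=cam("wrist"); im=vision.read_camera("wrist"); cv2.imwrite("pics/w1.png",im[:,:,::-1])
print(cur()[1]); go(p,-.273)
for L in [(24,-55,66),(-24,-55,66),(24,49,66),(56,53,66),(-24,55,66),(-48.2,0,134.5)]: print(L,proj("wrist",T([557.2,59.8,-.273],L),m)[0].round(0))
E
```

```text
[491.45115286  71.47520823 158.19141384]
delta m [-0.0008, 0.0071, 0.0857] dr [-0.4, -0.01, -0.19] t 1.4
(24, -55, 66) [260. 258.]
(-24, -55, 66) [252. 220.]
(24, 49, 66) [377. 258.]
(56, 53, 66) [377. 279.]
(-24, 55, 66) [392. 220.]
(-48.2, 0, 134.5) [322. 271.]
```

View pics/w1.png

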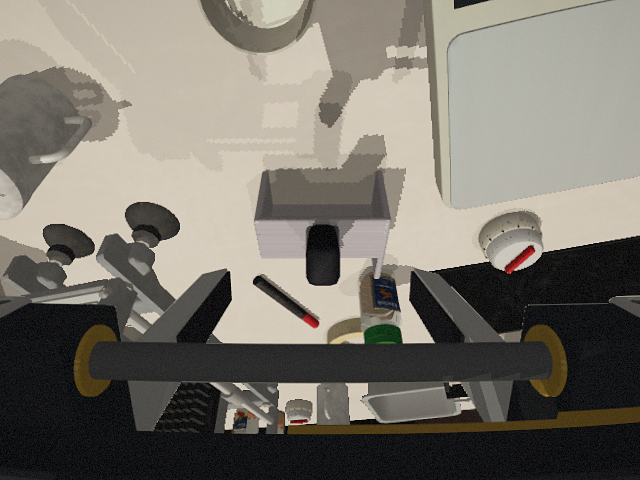

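The wrist view shows the shoe top at (257..388, 220..258) and the handle centred at u≈323. My fit predicts the same to about 3 px, so I'm going in to grasp.

>>> servo_tool([
  {"dr":[0,0,0],"delta_pos":[0,0.004,0.02],"claw":0},
  {"dr":[-0.2,0,0],"delta_pos":[0,0.005,0.045],"claw":0},
  {"dr":[-0.2,0,0],"delta_pos":[0,0.005,0.07],"claw":0},
  {"dr":[-0.2,0,0],"delta_pos":[0,0.005,0.085],"claw":0},
  {"dr":[-0.2,0,0],"delta_pos":[0,0.005,0.087],"claw":0},
])

```text
t: 2.02
position: [539.4, 70.4, 88.6]
tool_rot: [0.297, 0.129, 0.945, -0.038]
wrist_force: [-0.7, -1.0, 0.1]
width: 94.0
gripper_force: 0.0
```

```bash
python3 - <<'E'
from h import *
print(cur()[1],cur()[0]["joints"].round(2)); go(tcp(557.2,59.8,-1,-.273),-.273)
E
```

```text
[539.42199157  70.40083305  88.588309  ] [ 0.19 -0.22  2.03 -0.35  0.81 -0.94]
delta m [-0.0027, -0.0054, 0.0021] dr [0.27, -0.14, -0.04] t 2.025
```

>>> servo_tool([
  {"dr":[0,0,0],"delta_pos":[-0.002,-0.005,0.002],"claw":0},
  {"dr":[0,0,0],"delta_pos":[-0.002,-0.005,0.002],"claw":0.3},
  {"dr":[0,0,0],"delta_pos":[-0.002,-0.005,0.002],"claw":0.6},
  {"dr":[0,0,0],"delta_pos":[-0.002,-0.005,0.002],"claw":1},
  {"dr":[0,0,0],"delta_pos":[-0.002,-0.005,0.002],"claw":1},
], grip_force=50)

```text
t: 2.65
position: [541.3, 65.1, 89.7]
tool_rot: [0.298, 0.129, 0.945, -0.038]
wrist_force: [0.6, -0.2, 0.6]
width: 57.5
gripper_force: 0.0
```

```bash
python3 - <<'E'
from h import *
s=cur()[0];print(cur()[1],s["width"],s["gripper_force"],s["wrist_force"]); go(tcp(557.2,59.8,-1,-.273),-.273)
E
```

```text
[541.34710971  65.14633599  89.72605786] 57.540008392163585 0.0 [ 0.55276456 -0.17274596  0.56461963]
delta m [0.0007, -0.0009, 0.0011] dr [0.35, 0.02, -0.05] t 2.65
```

>>> servo_tool([
  {"dr":[0,0,0],"delta_pos":[0,0,0],"claw":1},
  {"dr":[0,0,0],"delta_pos":[0,0,0],"claw":1},
  {"dr":[0,0,0],"delta_pos":[0,0,0],"claw":1},
  {"dr":[0,0,0],"delta_pos":[0,0,0],"claw":1},
  {"dr":[0,0,0],"delta_pos":[0,0,0],"claw":1},
])

```text
t: 3.28
position: [541.4, 64.9, 89.6]
tool_rot: [0.298, 0.129, 0.945, -0.038]
wrist_force: [-0.7, 0.1, 0.6]
width: 21.8
gripper_force: 50.0
```

```bash
python3 - <<'E'
from h import *
s,P,R=cur();print(P,s["width"],s["gripper_force"],s["wrist_force"])
print("up150 in tool m",R.inv().apply([-.09,-.0,.15]))
E
```

```text
[541.35247394  64.90977162  89.58081937] 21.842469258338735 49.990466237068176 [-0.70118527  0.14853154  0.62383991]
up150 in tool m [-0.01507407 -0.02330982 -0.17271197]
```

>>> servo_tool([
  {"dr":[0,0,0],"delta_pos":[0.011,0,-0.016],"claw":1},
  {"dr":[0,0,0],"delta_pos":[0.0,-0.002,-0.06],"claw":1},
  {"dr":[0,0,0],"delta_pos":[-0.005,-0.01,-0.11],"claw":1},
  {"dr":[0,0,0],"delta_pos":[-0.011,-0.018,-0.15],"claw":1},
  {"dr":[0,0,0],"delta_pos":[-0.015,-0.023,-0.173],"claw":1},
])

```text
t: 3.9
position: [450.2, 65.6, 241.0]
tool_rot: [0.298, 0.129, 0.945, -0.037]
wrist_force: [0.7, -0.3, -2.5]
width: 22.0
gripper_force: 50.0
```

```bash
python3 - <<'E'
from h import *
s,P,R=cur();print(P,s["width"],s["gripper_force"],s["wrist_force"]);S=[472.4,-464,-.732]
q=T(S,(-205,80,150))[0];print(q);go(tcp(*q,-.732),-.732)
E
```

```text
[450.17828244  65.57421213 241.00036191] 21.9728838572191 49.991135001182556 [ 0.65407369 -0.26670692 -2.45628322]
[ 373.38166133 -267.47934305  150.        ]
delta m [-0.0004, -0.3341, -0.0005] dr [15.48, -0.08, 21.46] t 3.9
```

>>> servo_tool([
  {"dr":[2.5,0,3.5],"delta_pos":[0,-0.055,0],"claw":1},
  {"dr":[5.6,0,7.8],"delta_pos":[0,-0.115,0],"claw":1},
  {"dr":[9,0,12.5],"delta_pos":[0,-0.175,0],"claw":1},
  {"dr":[12.3,0,17],"delta_pos":[0,-0.235,0],"claw":1},
  {"dr":[15.5,0,21.5],"delta_pos":[0,-0.29,0],"claw":1},
])

```text
t: 4.53
position: [372.1, -215.3, 236.6]
tool_rot: [0.279, 0.344, 0.89, -0.108]
wrist_force: [1.1, 0.2, -2.6]
width: 21.9
gripper_force: 50.0
```

>>> servo_tool([
  {"dr":[0,0,0],"delta_pos":[0,-0.03,0],"claw":1},
  {"dr":[0,0,0],"delta_pos":[0,-0.04,0],"claw":1},
  {"dr":[0,0,0],"delta_pos":[0,-0.04,0],"claw":1},
  {"dr":[0,0,0],"delta_pos":[0,-0.04,0],"claw":1},
  {"dr":[0,0,0],"delta_pos":[0,-0.04,0],"claw":1},
])

```text
t: 5.15
position: [347.4, -243.1, 237.9]
tool_rot: [0.28, 0.341, 0.891, -0.108]
wrist_force: [-0.3, -0.5, -1.5]
width: 21.7
gripper_force: 50.0
```

```bash
python3 - <<'E'
from h import *
import pickle
s,P,R=cur();print(P,s["joints"].round(2),s["wrist_force"]);S=[472.4,-464,-.732]
go(tcp(*T(S,(-205,80,150))[0],-.732),-.732)
m=cam("wrist"); im=vision.read_camera("wrist"); cv2.imwrite("pics/w2.png",im[:,:,::-1]);pickle.dump((m,P,R.as_quat()),open("w2.pkl","wb"))
# predicted points
for n,L in dict(fenceFrontTop=(-125,-95,97),fenceEndTop=(124,-95,97),trayFL=(-140,122.5,22),trayFR=(-140,-122.5,22),nose=(42,101,22),hoodL=(-21,125,183)).items(): print(n,proj("wrist",T(S,L),m)[0].round(0))
E
```

```text
[ 347.37649534 -243.05956588  237.86033679] [-0.75 -0.7   2.02  0.01  1.22 -1.6 ] [-0.27793688 -0.49358716 -1.52048378]
delta m [-0.0165, -0.0008, 0.0096] dr [-0.03, -0.1, 0.08] t 5.15
fenceFrontTop [151. 236.]
fenceEndTop [207. 344.]
trayFL [358. 178.]
trayFR [143. 179.]
nose [334. 274.]
hoodL [361. 359.]
```

View pics/w2.png

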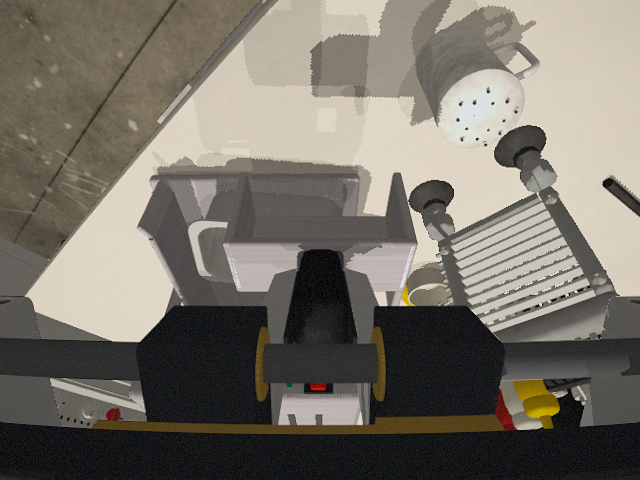

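```bash
python3 - <<'E'
from h import *
import pickle
m2,P,q=pickle.load(open("w2.pkl","rb"))
t=lambda u,v:(350+u/3.75,145+v/3.75); s=lambda u,v:(295+u/4,120+v/4)
obs=[("top",t(277,366),(9.5,-7,22)),("top",t(60,515),(-140,122.5,22)),("side",s(320,578),(-140,122.5,15)),("side",s(300,205),(124,-95,97)),("wrist",(358,178),(-140,122.5,22)),("wrist",(152,177),(-140,-122.5,22))]
f=lambda p:np.concatenate([proj(n,T(p,L),m2 if n=="wrist" else None)[0]-px for n,px,L in obs])
g=least_squares(f,[472,-464,-.73],x_scale=[10,10,.1],loss="soft_l1");S=g.x;print(S);print(f(S).reshape(-1,2).round(1))
po=[("side",[(255,402),(310,440)],1,88),("side",[(350,449),(510,392)],0,-54),("side",[(525,360),(455,321)],1,-88),("top",[(92,440),(120,376)],1,88),("top",[(110,477),(290,546)],0,-54),("top",[(372,430),(338,535)],1,-88)]
def fp(p):
    o=[]
    for n,pts,ax,v in po:
        for u in pts:
            w=ray(n,(t if n=="top" else s)(*u),87)[:2]-p[:2];c,sn=np.cos(p[2]),np.sin(p[2]);o.append([c*w[0]+sn*w[1],-sn*w[0]+c*w[1]][ax]-v)
    return np.array(o)
g=least_squares(fp,[420,-400,-.8],x_scale=[10,10,.1]);print("pan",g.x,fp(g.x).round(1))
w=T([0,0,-S[2]],np.r_[g.x[:2]-S[:2],0])[0];print("pan in station",w,g.x[2]-S[2],"rel home",w[0]-70,w[1]+7)
im=cv2.imread("pics/w2.png");tp=cv2.imread("pics/top0.png")
def dr(im,n,m,off,k):
    out=cv2.resize(im[off[1]:off[1]+off[3],off[0]:off[0]+off[2]],None,fx=k,fy=k,interpolation=cv2.INTER_CUBIC)
    def pl(L,pose,col,cl=True): 
        a=(proj(n,T(pose,L),m)-off[:2]+.5)*k; cv2.polylines(out,[a.astype(int)],cl,col,1,cv2.LINE_AA)
    pl([(-140,122.5,22),(-140,-122.5,22),(150,-122.5,22),(150,122.5,22)],S,(0,0,255))
    pl([(-125,-95,97),(124,-95,97)],S,(0,255,0),0);pl([(-125,-95,22),(124,-95,22)],S,(0,255,255),0)
    pl([(-54,-88,87),(-54,88,87),(54,88,87),(54,-88,87)],g.x,(255,0,0))
    pl([(-3,-25,22),(-3,11,22),(22,11,22),(22,-25,22)],S,(255,0,255))
    return out
A=dr(im,"wrist",m2,(130,160,180,150),2.7)[:400];B=dr(tp,"top",None,(360,195,110,120),2.7*1.1)
h=max(A.shape[0],B.shape[0]);pad=lambda X:cv2.copyMakeBorder(X,0,h-X.shape[0],0,0,cv2.BORDER_CONSTANT)
O=np.hstack([pad(A),pad(B)]);O=O[:600,:800] if O.shape[1]>800 else O;print(O.shape);cv2.imwrite("pics/ov.png",O)
E
```

```text
[ 474.15154602 -462.70241631   -0.73813249]
[[-0.2  2.3]
 [-1.7 -0.6]
 [ 2.2 -0.4]
 [ 0.2  0.7]
 [ 2.3  0.5]
 [-6.3  1.4]]
pan [ 429.85477698 -393.0131539    -0.83426591] [-2.3 -3.4  0.7 -1.1  0.4  2.2 -0.1 -2.4  0.   0.4  2.4  3.3]
pan in station [-79.66193135  21.74336074   0.        ] -0.09613342646864564 rel home -149.66193135033075 28.743360736555392
(400, 800, 3)
```

View pics/ov.png

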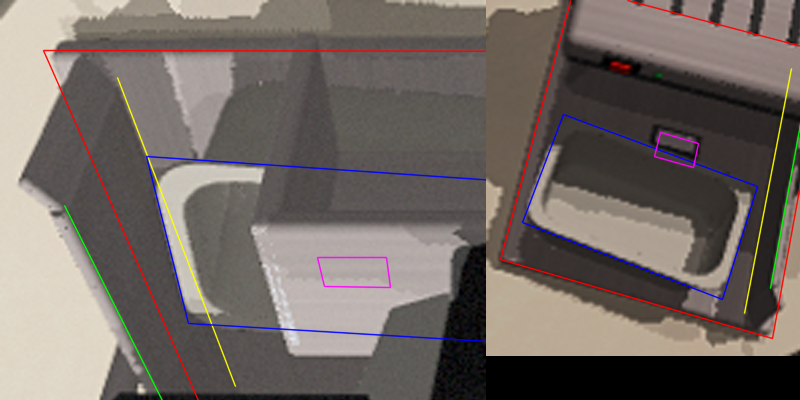

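The overlay agrees to about 2–3 mm. The pan is about 150 mm short of home, 29 mm left, and turned -0.096 rad. Next I'll lower the pusher behind its rear left corner.

```bash
cat >> h.py <<'E'
ST=np.array([474.15,-462.7,-.738]); PAN=np.array([429.85,-393.0,-.834])
def ps(base,x,y,dyaw,z):  # tcp for pusher at base-frame x,y
    q=T(base,(x,y,z))[0]; return tcp(*q,base[2]+dyaw),base[2]+dyaw
def pus():  # pusher pose now, station frame
    s,P,R=cur();M=R.as_matrix();yaw=np.arctan2(-M[0,1],M[1,1]);tl=np.degrees(np.arctan2(np.hypot(M[0,2],M[1,2]),-M[2,2]))
    o=R.apply(toolR(0).inv().apply([16.6,0,-89.4]))+P;d=T([0,0,-ST[2]],np.r_[o[:2]-ST[:2],o[2]])[0]
    print("pusher st",d.round(1),"dyaw %.3f tilt %.1f"%(yaw-ST[2],tl),"F st",T([0,0,-ST[2]],s["wrist_force"])[0].round(1),"t",s["t"],"w",round(s["width"],1))
E
python3 - <<'E'
from h import *
pus(); go(*ps(PAN,-97,47,0,150)); go(*ps(PAN,-97,47,0,33))
E
```

```text
pusher st [-225.1   77.2  148.5] dyaw 0.007 tilt 34.9 F st [ 0.   0.2 -2.2] t 5.2 w 21.8
delta m [-0.0445, 0.0019, 0.0293] dr [3.32, -0.08, 4.87] t 5.2
delta m [0.0224, 0.002, 0.1253] dr [3.32, -0.08, 4.87] t 5.2
```

>>> servo_tool([
  {"dr":[1.6,0,2.4],"delta_pos":[-0.022,0.001,0.015],"claw":1},
  {"dr":[3.3,0,4.9],"delta_pos":[-0.0445,0.002,0.029],"claw":1},
  {"dr":[3.3,0,4.9],"delta_pos":[-0.02,0.002,0.064],"claw":1},
  {"dr":[3.3,0,4.9],"delta_pos":[0.002,0.002,0.097],"claw":1},
  {"dr":[3.3,0,4.9],"delta_pos":[0.01,0.002,0.108],"claw":1},
])

```text
t: 5.82
position: [387.1, -276.6, 139.9]
tool_rot: [0.272, 0.387, 0.873, -0.121]
wrist_force: [0.0, 0.1, -2.0]
width: 21.8
gripper_force: 50.0
```

```bash
python3 - <<'E'
from h import *
pus(); go(*ps(PAN,-97,47,0,32)); go(*ps(PAN,-90,42,0,32))
E
```

```text
pusher st [-173.8   77.6   50.4] dyaw -0.097 tilt 34.6 F st [-0.1  0.1 -2. ] t 5.825 w 21.8
delta m [0.0094, 0.0004, 0.016] dr [-0.04, -0.42, -0.02] t 5.825
delta m [0.0036, -0.0046, 0.02] dr [-0.04, -0.42, -0.02] t 5.825
```

>>> servo_tool([
  {"dr":[0,0,0],"delta_pos":[0.005,0,0.008],"claw":1},
  {"dr":[0,0,0],"delta_pos":[0.0095,0,0.016],"claw":1},
  {"dr":[0,-0.4,0],"delta_pos":[0.0095,0,0.016],"claw":1},
  {"dr":[0,-0.4,0],"delta_pos":[0.0095,0,0.016],"claw":1},
  {"dr":[0,-0.4,0],"delta_pos":[0.0095,0,0.016],"claw":1},
])

```text
t: 6.45
position: [389.4, -279.7, 126.5]
tool_rot: [0.278, 0.387, 0.87, -0.123]
wrist_force: [-1.0, -0.8, -3.8]
width: 21.8
gripper_force: 50.0
```

```bash
python3 - <<'E'
from h import *
pus(); go(*ps(PAN,-85,41,0,32))
m=cam("wrist"); im=vision.read_camera("wrist")
cv2.imwrite("pics/w3.png",cv2.resize(im[120:320,120:440,::-1],None,fx=2.5,fy=2.5,interpolation=cv2.INTER_CUBIC))
E
```

```text
pusher st [-168.6   76.7   37.2] dyaw -0.098 tilt 35.4 F st [-0.2 -1.3 -3.8] t 6.45 w 21.8
delta m [-0.0048, -0.0051, 0.0096] dr [-0.04, 0.45, -0.12] t 6.45
```

View pics/w3.png

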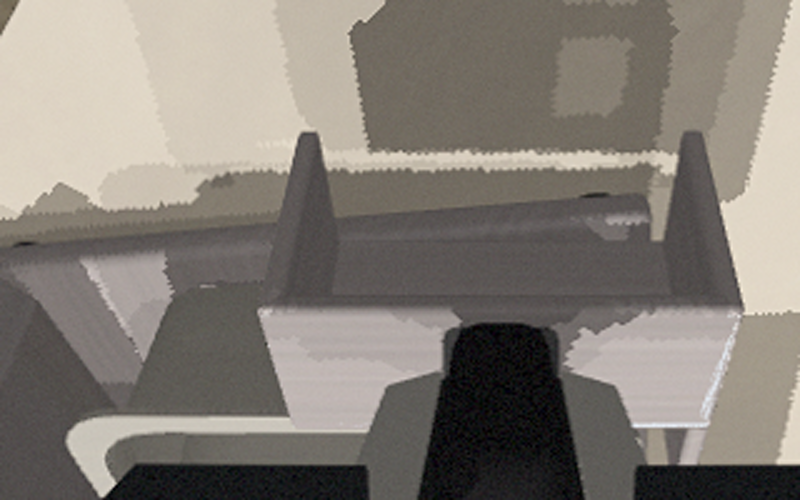

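The crop shows the shoe's front edge (row 425) just behind the pan's rear rim (row 418) and parallel to it. The wing on the right is outside the pan's left side. Now I'll close up.

>>> servo_tool([
  {"dr":[0,0,0],"delta_pos":[-0.001,-0.001,0.002],"claw":1},
  {"dr":[0,0,0],"delta_pos":[-0.002,-0.002,0.0045],"claw":1},
  {"dr":[0,0,0],"delta_pos":[-0.0035,-0.0035,0.007],"claw":1},
  {"dr":[0,0,0],"delta_pos":[-0.0048,-0.005,0.0096],"claw":1},
  {"dr":[0,0,0],"delta_pos":[-0.0048,-0.005,0.0096],"claw":1},
])

```text
t: 7.12
position: [391.5, -290.0, 120.0]
tool_rot: [0.277, 0.387, 0.871, -0.123]
wrist_force: [-0.9, -0.2, -2.9]
width: 22.1
gripper_force: 50.0
```

```bash
python3 - <<'E'
from h import *
pus(); go(*ps(PAN,-80,39,0,32));go(*ps(ST,-150,50,0,32))
E
```

```text
pusher st [-160.3   70.6   30.7] dyaw -0.099 tilt 35.3 F st [-0.6 -0.8 -2.9] t 7.125 w 22.1
delta m [-0.0052, -0.0018, 0.0021] dr [-0.07, 0.32, -0.13] t 7.125
delta m [-0.0113, -0.0211, 0.0063] dr [-3.23, 0.32, -4.63] t 7.125
```

>>> servo_tool([
  {"dr":[0,0,0],"delta_pos":[-0.0015,-0.0005,0.0005],"claw":1},
  {"dr":[0,0,0],"delta_pos":[-0.003,-0.001,0.001],"claw":1},
  {"dr":[0,0.2,0],"delta_pos":[-0.0045,-0.0015,0.002],"claw":1},
  {"dr":[0,0.2,0],"delta_pos":[-0.006,-0.002,0.003],"claw":1},
  {"dr":[0,0.2,0],"delta_pos":[-0.0065,-0.0025,0.003],"claw":1},
])

```text
t: 7.75
position: [394.6, -296.8, 121.6]
tool_rot: [0.276, 0.387, 0.871, -0.122]
wrist_force: [0.1, 0.4, -2.8]
width: 22.0
gripper_force: 50.0
```

```bash
python3 - <<'E'
from h import *
pus(); go(*ps(ST,-140,53,-.05,32));go(*ps(ST,-122,34,0,32))
E
```

```text
pusher st [-153.8   67.6   32.3] dyaw -0.098 tilt 35.1 F st [-0.2  0.3 -2.8] t 7.75 w 22.0
delta m [-0.0125, -0.0139, 0.009] dr [-1.57, 0.14, -2.27] t 7.75
delta m [-0.0287, -0.0319, 0.0204] dr [-3.21, 0.14, -4.62] t 7.75
```

>>> servo_tool([
  {"dr":[0,0,0],"delta_pos":[-0.0025,-0.002,0.0015],"claw":1},
  {"dr":[-0.3,0,-0.4],"delta_pos":[-0.005,-0.005,0.0035],"claw":1},
  {"dr":[-0.8,0,-1],"delta_pos":[-0.0075,-0.008,0.0055],"claw":1},
  {"dr":[-1.2,0.1,-1.7],"delta_pos":[-0.01,-0.011,0.0075],"claw":1},
  {"dr":[-1.6,0.1,-2.3],"delta_pos":[-0.0125,-0.014,0.009],"claw":1},
])

```text
t: 8.38
position: [394.2, -317.7, 121.1]
tool_rot: [0.278, 0.366, 0.881, -0.115]
wrist_force: [-1.0, 1.5, -2.6]
width: 22.0
gripper_force: 50.0
```

```bash
python3 - <<'E'
from h import *
pus(); go(*ps(ST,-130,43,-.02,32));go(*ps(ST,-122,34,0,32))
E
```

```text
pusher st [-140.2   52.7   31.7] dyaw -0.049 tilt 35.0 F st [-1.7  0.5 -2.6] t 8.375 w 22.0
delta m [-0.0088, -0.0097, 0.0059] dr [-0.94, 0.0, -1.35] t 8.375
delta m [-0.0158, -0.0186, 0.0107] dr [-1.59, 0.0, -2.29] t 8.375
```

>>> servo_tool([
  {"dr":[-0.2,0,-0.3],"delta_pos":[-0.002,-0.002,0.001],"claw":1},
  {"dr":[-0.4,0,-0.6],"delta_pos":[-0.004,-0.004,0.0025],"claw":1},
  {"dr":[-0.6,0,-0.9],"delta_pos":[-0.006,-0.006,0.004],"claw":1},
  {"dr":[-0.8,0,-1.2],"delta_pos":[-0.008,-0.008,0.005],"claw":1},
  {"dr":[-0.9,0,-1.35],"delta_pos":[-0.009,-0.0105,0.006],"claw":1},
])

```text
t: 9.0
position: [394.9, -332.8, 122.0]
tool_rot: [0.28, 0.353, 0.886, -0.112]
wrist_force: [-0.1, 1.8, -3.1]
width: 21.8
gripper_force: 50.0
```

```bash
python3 - <<'E'
from h import *
pus(); go(*ps(ST,-121,34,0,32))
m=cam("wrist"); im=vision.read_camera("wrist")
cv2.imwrite("pics/w4.png",cv2.resize(im[120:320,120:440,::-1],None,fx=2.5,fy=2.5,interpolation=cv2.INTER_CUBIC))
E
```

```text
pusher st [-129.3   42.4   32.6] dyaw -0.020 tilt 35.1 F st [-1.3  1.3 -3.1] t 9.0 w 21.8
delta m [-0.0067, -0.0086, 0.0054] dr [-0.69, 0.08, -0.94] t 9.0
```

>>> servo_tool([
  {"dr":[-0.1,0,-0.2],"delta_pos":[-0.0015,-0.0017,0.001],"claw":1},
  {"dr":[-0.3,0,-0.4],"delta_pos":[-0.003,-0.0035,0.002],"claw":1},
  {"dr":[-0.4,0,-0.6],"delta_pos":[-0.0045,-0.0055,0.0035],"claw":1},
  {"dr":[-0.6,0,-0.8],"delta_pos":[-0.006,-0.007,0.0045],"claw":1},
  {"dr":[-0.7,0.1,-0.95],"delta_pos":[-0.007,-0.0086,0.0055],"claw":1},
])

```text
t: 9.68
position: [395.2, -345.1, 121.3]
tool_rot: [0.28, 0.344, 0.89, -0.108]
wrist_force: [0.2, 1.3, -2.9]
width: 21.9
gripper_force: 50.0
```

```bash
python3 - <<'E'
from h import *
pus(); go(*ps(ST,-118,30,0,32))
E
```

```text
pusher st [-121.    33.9   31.9] dyaw -0.000 tilt 35.0 F st [-0.8  1.1 -2.9] t 9.675 w 21.9
delta m [-0.0024, -0.0039, 0.0016] dr [0.0, -0.05, -0.01] t 9.675
```

>>> servo_tool([
  {"dr":[0,0,0],"delta_pos":[-0.0005,-0.001,0.0003],"claw":1},
  {"dr":[0,0,0],"delta_pos":[-0.001,-0.002,0.0006],"claw":1},
  {"dr":[0,0,0],"delta_pos":[-0.0015,-0.003,0.001],"claw":1},
  {"dr":[0,0,0],"delta_pos":[-0.0025,-0.004,0.0016],"claw":1},
  {"dr":[0,0,0],"delta_pos":[-0.0025,-0.004,0.0016],"claw":1},
])

```text
t: 10.3
position: [394.8, -349.5, 121.2]
tool_rot: [0.28, 0.344, 0.89, -0.108]
wrist_force: [1.1, 2.2, -1.4]
width: 22.0
gripper_force: 50.0
```

```bash
python3 - <<'E'
from h import *
pus(); go(*ps(ST,-114,26,0,32))
E
```

```text
pusher st [-118.4   30.4   31.8] dyaw -0.000 tilt 34.9 F st [-0.7  2.4 -1.4] t 10.3 w 22.0
delta m [-0.0036, -0.0043, 0.0022] dr [0.03, -0.08, -0.03] t 10.3
```

>>> servo_tool([
  {"dr":[0,0,0],"delta_pos":[-0.0004,-0.0008,0.0003],"claw":1},
  {"dr":[0,0,0],"delta_pos":[-0.0008,-0.0016,0.0006],"claw":1},
  {"dr":[0,0,0],"delta_pos":[-0.0012,-0.0024,0.0009],"claw":1},
  {"dr":[0,0,0],"delta_pos":[-0.0016,-0.003,0.0012],"claw":1},
  {"dr":[0,0,0],"delta_pos":[-0.0016,-0.003,0.0012],"claw":1},
])

```text
t: 10.92
position: [395.2, -351.5, 121.0]
tool_rot: [0.28, 0.344, 0.89, -0.106]
wrist_force: [2.4, 8.2, -1.5]
width: 21.3
gripper_force: 50.0
```

```bash
python3 - <<'E'
from h import *
pus()
m=cam("wrist"); im=vision.read_camera("wrist")
cv2.imwrite("pics/w5.png",cv2.resize(im[110:330,100:420,::-1],None,fx=2.5,fy=2.5,interpolation=cv2.INTER_CUBIC))
t=vision.read_camera("top");cv2.imwrite("pics/t5.png",t[:,:,::-1]);cv2.imwrite("pics/t5c.png",cv2.resize(t[200:320,350:480,::-1],None,fx=5,fy=4.99,interpolation=cv2.INTER_CUBIC))
pus()
E
```

```text
pusher st [-116.8   29.5   31.6] dyaw 0.001 tilt 34.9 F st [-3.8  7.7 -1.5] t 10.925 w 21.3
pusher st [-116.8   29.5   31.6] dyaw 0.001 tilt 34.9 F st [-3.   7.5 -1.7] t 11.025 w 21.9
```

Contact: Fy is 7.7 N, so the pan is against the fence. I'll check with one composite picture.

```bash
python3 - <<'E'
import cv2,numpy as np
a=cv2.imread("pics/w5.png")[:,:430];b=cv2.imread("pics/t5.png")[215:315,375:450];b=cv2.resize(b,(370,493),interpolation=cv2.INTER_CUBIC)
b=cv2.copyMakeBorder(b,0,550-493,0,0,cv2.BORDER_CONSTANT);cv2.imwrite("pics/cmp.png",np.hstack([a,b]))
E
```

```text
(no output)
```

View pics/cmp.png

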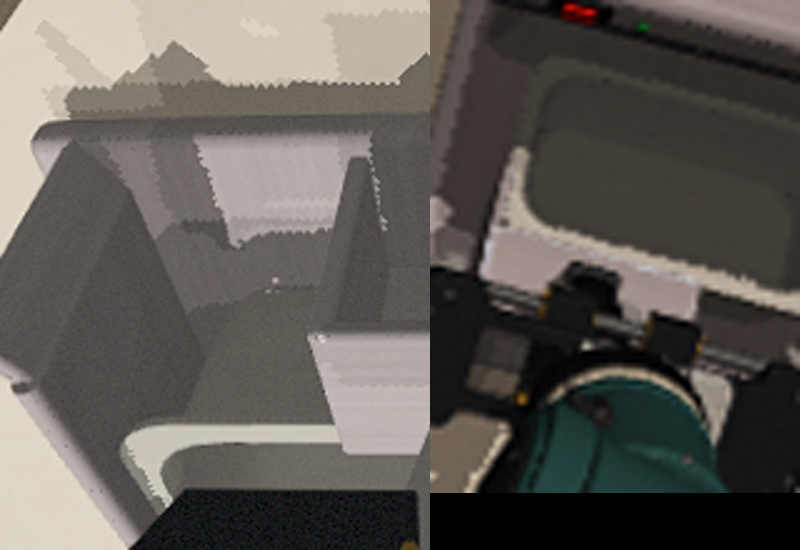

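The pan's rim runs along the fence, with its rear right corner at (125,445) touching the wall, and the shoe edge is parallel to the rear rim. Feeding forward.

>>> servo_tool([
  {"dr":[0,0,0],"delta_pos":[-0.003,0,0.0021],"claw":1},
  {"dr":[0,0,0],"delta_pos":[-0.006,0,0.0042],"claw":1},
  {"dr":[0,0,0],"delta_pos":[-0.0095,0,0.0066],"claw":1},
  {"dr":[0,0,0],"delta_pos":[-0.013,0,0.0091],"claw":1},
  {"dr":[0,0,0],"delta_pos":[-0.0164,0,0.0115],"claw":1},
])

```text
t: 11.65
position: [409.9, -364.6, 120.4]
tool_rot: [0.28, 0.344, 0.89, -0.106]
wrist_force: [2.7, 9.5, -1.3]
width: 22.1
gripper_force: 50.0
```

```bash
python3 -c "
from h import *
pus()"
```

```text
pusher st [-97.2  29.7  31. ] dyaw 0.002 tilt 34.8 F st [-4.4  8.8 -1.3] t 11.65 w 22.1
```

>>> servo_tool([
  {"dr":[0,0,0],"delta_pos":[-0.004,0,0.0027],"claw":1},
  {"dr":[0,0,0],"delta_pos":[-0.008,0,0.0054],"claw":1},
  {"dr":[0,0,0],"delta_pos":[-0.012,0,0.0082],"claw":1},
  {"dr":[0,0,0],"delta_pos":[-0.0165,0,0.011],"claw":1},
  {"dr":[0,0,0],"delta_pos":[-0.021,0,0.014],"claw":1},
])

```text
t: 12.28
position: [428.5, -381.3, 120.4]
tool_rot: [0.279, 0.344, 0.89, -0.105]
wrist_force: [3.1, 8.2, -2.2]
width: 21.5
gripper_force: 50.0
```

```bash
python3 -c "
from h import *
pus()"
```

```text
pusher st [-72.4  29.9  31. ] dyaw 0.002 tilt 34.7 F st [-3.3  8.2 -2.2] t 12.275 w 21.5
```

>>> servo_tool([
  {"dr":[0,0,0],"delta_pos":[-0.004,0,0.0027],"claw":1},
  {"dr":[0,0,0],"delta_pos":[-0.008,0,0.0054],"claw":1},
  {"dr":[0,0,0],"delta_pos":[-0.012,0,0.0082],"claw":1},
  {"dr":[0,0,0],"delta_pos":[-0.0165,0,0.0113],"claw":1},
  {"dr":[0,0,0],"delta_pos":[-0.021,0,0.0143],"claw":1},
])

```text
t: 12.9
position: [447.3, -398.1, 120.5]
tool_rot: [0.279, 0.344, 0.89, -0.105]
wrist_force: [3.2, 9.1, -1.8]
width: 22.0
gripper_force: 50.0
```

```bash
python3 -c "
from h import *
pus()"
```

```text
pusher st [-47.1  30.2  31. ] dyaw 0.002 tilt 34.7 F st [-3.7  8.9 -1.8] t 12.9 w 22.0
```

>>> servo_tool([
  {"dr":[0,0,0],"delta_pos":[-0.004,0,0.0027],"claw":1},
  {"dr":[0,0,0],"delta_pos":[-0.008,0,0.0054],"claw":1},
  {"dr":[0,0,0],"delta_pos":[-0.012,0,0.0082],"claw":1},
  {"dr":[0,0,0],"delta_pos":[-0.0165,0,0.0113],"claw":1},
  {"dr":[0,0,0],"delta_pos":[-0.021,0,0.0143],"claw":1},
])

```text
t: 13.52
position: [466.2, -415.0, 120.6]
tool_rot: [0.279, 0.344, 0.89, -0.105]
wrist_force: [3.5, 9.2, -2.5]
width: 22.1
gripper_force: 50.0
```

```bash
python3 -c "
from h import *
pus()"
```

```text
pusher st [-21.9  30.4  31.1] dyaw 0.002 tilt 34.7 F st [-3.6  9.2 -2.5] t 13.525 w 22.1
```

Next I'll go about 12 mm more, slowly.

>>> servo_tool([
  {"dr":[0,0,0],"delta_pos":[-0.0025,0,0.0017],"claw":1},
  {"dr":[0,0,0],"delta_pos":[-0.005,0,0.0034],"claw":1},
  {"dr":[0,0,0],"delta_pos":[-0.007,0,0.0048],"claw":1},
  {"dr":[0,0,0],"delta_pos":[-0.009,0,0.0061],"claw":1},
  {"dr":[0,0,0],"delta_pos":[-0.01,0,0.0068],"claw":1},
])

```text
t: 14.15
position: [475.1, -422.9, 120.6]
tool_rot: [0.279, 0.344, 0.89, -0.105]
wrist_force: [3.2, 9.4, -1.7]
width: 21.8
gripper_force: 50.0
```

```bash
python3 -c "
from h import *
pus()"
```

```text
pusher st [-10.   30.5  31.2] dyaw 0.002 tilt 34.7 F st [-3.9  9.  -1.7] t 14.15 w 21.8
```

Continuing in 1.2 mm rows until the end stop can be felt.

>>> servo_tool([
  {"dr":[0,0,0],"delta_pos":[-0.001,0,0.0007],"claw":1},
  {"dr":[0,0,0],"delta_pos":[-0.002,0,0.0014],"claw":1},
  {"dr":[0,0,0],"delta_pos":[-0.003,0,0.0021],"claw":1},
  {"dr":[0,0,0],"delta_pos":[-0.004,0,0.0028],"claw":1},
  {"dr":[0,0,0],"delta_pos":[-0.004,0,0.0028],"claw":1},
])

```text
t: 14.78
position: [477.1, -424.7, 119.2]
tool_rot: [0.276, 0.344, 0.891, -0.104]
wrist_force: [-3.0, 14.4, 1.1]
width: 21.9
gripper_force: 50.0
```

```bash
python3 -c "
from h import *
pus()"
```

```text
pusher st [-7.8 30.6 29.7] dyaw 0.003 tilt 34.4 F st [-11.9   8.6   1.1] t 14.775 w 21.9
```

Fx rose to -12 N, so the pan is at the end stop. Hold briefly, then release diagonally.

>>> servo_tool([
  {"dr":[0,0,0],"delta_pos":[0,0,0],"claw":1},
  {"dr":[0,0,0],"delta_pos":[0,0,0],"claw":1},
  {"dr":[0,0,0],"delta_pos":[0.002,0.0015,-0.0014],"claw":1},
  {"dr":[0,0,0],"delta_pos":[0.004,0.004,-0.0028],"claw":1},
  {"dr":[0,0,0],"delta_pos":[0.0065,0.0065,-0.0046],"claw":1},
])

```text
t: 15.4
position: [476.2, -420.3, 123.3]
tool_rot: [0.281, 0.344, 0.889, -0.109]
wrist_force: [-0.4, -0.1, -1.8]
width: 22.0
gripper_force: 50.0
```

```bash
python3 -c "
from h import *
pus()"
```

```text
pusher st [-10.4  32.6  33.9] dyaw -0.001 tilt 35.0 F st [-0.2 -0.4 -1.8] t 15.4 w 22.0
```

>>> servo_tool([
  {"dr":[0,0,0],"delta_pos":[0.003,0.0015,-0.002],"claw":1},
  {"dr":[0,0,0],"delta_pos":[0.012,0.002,-0.009],"claw":1},
  {"dr":[0,0,0],"delta_pos":[0.03,0.002,-0.022],"claw":1},
  {"dr":[0,0,0],"delta_pos":[0.05,0.002,-0.036],"claw":1},
  {"dr":[0,0,0],"delta_pos":[0.07,0.002,-0.05],"claw":1},
])

```text
t: 16.02
position: [412.9, -359.4, 123.6]
tool_rot: [0.28, 0.344, 0.89, -0.109]
wrist_force: [-0.8, 0.9, -2.8]
width: 21.7
gripper_force: 50.0
```

```bash
python3 - <<'E'
from h import *
pus()
t=vision.read_camera("top");cv2.imwrite("pics/t6.png",t[:,:,::-1])
s=vision.read_camera("side");cv2.imwrite("pics/s6.png",s[:,:,::-1])
# pan rim check in side view: sample along station-x through predicted home rear rim at several y
hs=T(ST,(70,-9.5,0))[0]
for dy in (60,30,0,-30):
    xs=np.arange(-30,30,3); px=np.array([proj("side",T(ST,(16+x,-9.5+dy,87)))[0] for x in xs])
    print(dy,[int(s[int(round(v)),int(round(u))].mean()) for u,v in px])
E
```

```text
pusher st [-98.3  35.1  34.2] dyaw -0.001 tilt 35.0 F st [-1.2  0.2 -2.8] t 16.025 w 21.7
60 [78, 78, 78, 78, 79, 79, 80, 80, 79, 78, 78, 76, 76, 79, 79, 82, 82, 81, 82, 82]
30 [77, 78, 77, 79, 79, 79, 78, 79, 79, 79, 79, 79, 76, 75, 79, 80, 82, 82, 82, 83]
0 [76, 77, 76, 76, 79, 78, 79, 79, 79, 79, 78, 77, 77, 78, 80, 81, 82, 84, 85, 86]
-30 [71, 70, 70, 70, 71, 73, 77, 77, 79, 77, 78, 79, 79, 78, 78, 79, 80, 79, 78, 80]
```

```bash
python3 - <<'E'
from h import *
go(*ps(ST,-150,50,0,40));go(*ps(ST,-195,75,0,150))
s,P,R=cur();p=T(ST,(-195,75,150))[0];q1=tcp(*p,ST[2]);q2=tcp(470,60,150,-.273);R1=toolR(ST[2])
print("carry from there",R1.inv().apply(q2-q1)/1000,(R1.inv()*toolR(-.273)).as_rotvec(degrees=True))
E
```

```text
delta m [0.038, 0.0146, -0.0343] dr [-0.04, -0.09, -0.02] t 16.125
delta m [0.012, 0.0395, -0.1503] dr [-0.04, -0.09, -0.02] t 16.125
carry from there [ 0.12941395  0.30146567 -0.09061663] [-1.52815317e+01  6.21819553e-15 -2.18242890e+01]
```

>>> servo_tool([
  {"dr":[0,0,0],"delta_pos":[0.02,0.008,-0.018],"claw":1},
  {"dr":[0,0,0],"delta_pos":[0.038,0.015,-0.034],"claw":1},
  {"dr":[0,0,0],"delta_pos":[0.03,0.024,-0.075],"claw":1},
  {"dr":[0,0,0],"delta_pos":[0.02,0.034,-0.12],"claw":1},
  {"dr":[0,0,0],"delta_pos":[0.012,0.0395,-0.15],"claw":1},
])

```text
t: 16.75
position: [370.1, -266.3, 243.2]
tool_rot: [0.282, 0.344, 0.889, -0.109]
wrist_force: [-0.3, 0.1, -2.5]
width: 21.7
gripper_force: 50.0
```

>>> servo_tool([
  {"dr":[-2,0,-3],"delta_pos":[0.018,0.045,-0.013],"claw":1},
  {"dr":[-5,0,-7.5],"delta_pos":[0.042,0.1,-0.029],"claw":1},
  {"dr":[-8,0,-12],"delta_pos":[0.066,0.155,-0.046],"claw":1},
  {"dr":[-11.5,0,-16.5],"delta_pos":[0.09,0.21,-0.063],"claw":1},
  {"dr":[-15.3,0,-21.8],"delta_pos":[0.113,0.262,-0.079],"claw":1},
])

```text
t: 17.38
position: [444.7, 22.9, 240.7]
tool_rot: [0.299, 0.128, 0.945, -0.039]
wrist_force: [1.3, -0.4, -3.9]
width: 21.9
gripper_force: 50.0
```

```bash
python3 - <<'E'
from h import *
pus();print(cur()[1]);go(tcp(555,60,60,-.273),-.273);go(tcp(555,60,1,-.273),-.273)
E
```

```text
pusher st [-333.6  347.2  151.4] dyaw 0.469 tilt 35.1 F st [ 1.2  0.6 -3.9] t 17.375 w 21.9
[444.71990868  22.86719998 240.7326032 ]
delta m [-0.0127, 0.0649, 0.1208] dr [0.25, 0.12, 0.13] t 17.375
delta m [0.0212, 0.0648, 0.169] dr [0.25, 0.12, 0.13] t 17.375
```

>>> servo_tool([
  {"dr":[0,0,0],"delta_pos":[-0.008,0.025,0.03],"claw":1},
  {"dr":[0,0,0],"delta_pos":[-0.012,0.055,0.07],"claw":1},
  {"dr":[0,0,0],"delta_pos":[-0.013,0.065,0.11],"claw":1},
  {"dr":[0.2,0.1,0],"delta_pos":[-0.013,0.065,0.121],"claw":1},
  {"dr":[0.2,0.1,0],"delta_pos":[-0.003,0.065,0.134],"claw":1},
])

```text
t: 18.0
position: [539.3, 61.4, 132.9]
tool_rot: [0.298, 0.131, 0.945, -0.042]
wrist_force: [-0.1, -0.6, -2.9]
width: 21.8
gripper_force: 50.0
```

```bash
python3 - <<'E'
from h import *
pus();print(cur()[1]);go(tcp(555,60,0,-.273),-.273)
E
```

```text
pusher st [-289.5  438.9   43.5] dyaw 0.462 tilt 35.0 F st [ 0.3 -0.5 -2.9] t 18.0 w 21.8
[539.27096776  61.41704564 132.89464499]
delta m [0.0259, 0.0029, 0.035] dr [-0.12, 0.03, -0.12] t 18.0
```

>>> servo_tool([
  {"dr":[0,0,0],"delta_pos":[0.007,0,0.01],"claw":1},
  {"dr":[0,0,0],"delta_pos":[0.014,0.001,0.02],"claw":1},
  {"dr":[0,0,0],"delta_pos":[0.019,0.001,0.027],"claw":1},
  {"dr":[0,0,0],"delta_pos":[0.022,0.001,0.0315],"claw":1},
  {"dr":[0,0,0],"delta_pos":[0.023,0.001,0.033],"claw":1},
])

```text
t: 18.62
position: [538.2, 62.4, 91.2]
tool_rot: [0.297, 0.131, 0.945, -0.042]
wrist_force: [-0.9, 0.6, -2.4]
width: 21.5
gripper_force: 50.0
```

```bash
python3 - <<'E'
from h import *
pus();print(cur()[1])
E
```

```text
pusher st [-291.2  438.7    1.7] dyaw 0.463 tilt 34.9 F st [-1.1 -0.2 -2.4] t 18.625 w 21.5
[538.17474713  62.41911664  91.18149447]
```

>>> servo_tool([
  {"dr":[0,0,0],"delta_pos":[0.0006,0,0.0008],"claw":1},
  {"dr":[0,0,0],"delta_pos":[0.001,0,0.0014],"claw":1},
  {"dr":[0,0,0],"delta_pos":[0.001,0,0.0014],"claw":1},
  {"dr":[0,0,0],"delta_pos":[0.001,0,0.0014],"claw":0.7},
  {"dr":[0,0,0],"delta_pos":[0.001,0,0.0014],"claw":0.3},
])

```text
t: 19.25
position: [539.2, 62.6, 91.1]
tool_rot: [0.298, 0.131, 0.945, -0.042]
wrist_force: [-0.4, 0.5, -0.5]
width: 34.6
gripper_force: 0.0
```

>>> servo_tool([
  {"dr":[0,0,0],"delta_pos":[0,0,0],"claw":0},
  {"dr":[0,0,0],"delta_pos":[0,0,0],"claw":0},
  {"dr":[0,0,0],"delta_pos":[0,0,-0.02],"claw":0},
  {"dr":[0,0,0],"delta_pos":[0,0,-0.06],"claw":0},
  {"dr":[0,0,0],"delta_pos":[0,0,-0.11],"claw":0},
])

```text
t: 19.88
position: [476.6, 79.5, 179.7]
tool_rot: [0.296, 0.131, 0.945, -0.043]
wrist_force: [0.9, 0.6, 0.1]
width: 84.8
gripper_force: 0.0
```

>>> servo_tool([
  {"dr":[0,0,0],"delta_pos":[0,0,-0.03],"claw":0},
  {"dr":[0,0,0],"delta_pos":[0,0,-0.05],"claw":0},
  {"dr":[0,0,0],"delta_pos":[0,0,-0.05],"claw":0},
  {"dr":[0,0,0],"delta_pos":[0,0,-0.05],"claw":0},
  {"dr":[0,0,0],"delta_pos":[0,0,-0.05],"claw":0},
])

```text
t: 20.5
position: [450.0, 87.2, 219.3]
tool_rot: [0.295, 0.131, 0.945, -0.043]
wrist_force: [-0.3, 0.9, -0.4]
width: 94.0
gripper_force: 0.0
```

```bash
python3 - <<'E'
from h import *
s,P,R=cur();print(P,s["width"],s["wrist_force"],s["t"])
m=cam("wrist");a=vision.read_camera("wrist")
t=vision.read_camera("top");o=cv2.imread("pics/top0.png")[:,:,::-1]
sd=vision.read_camera("side");so=cv2.imread("pics/side0.png")[:,:,::-1]
# changes on bystander patches
for n,(x,y) in dict(shaker=(323,313),ramekin=(252,365),jar=(194,247)).items():
    d=np.abs(t[y-18:y+18,x-18:x+18].astype(int)-o[y-18:y+18,x-18:x+18]).mean();print(n,d.round(1))
# catch and pan in the top view: contrast-stretched rows along feed direction
g=cv2.cvtColor(t,cv2.COLOR_RGB2GRAY);gs=cv2.cvtColor(sd,cv2.COLOR_RGB2GRAY)
for y in (50,20,-40,-70):
    print("side",y,[(x,int(gs[tuple(np.round(proj("side",T(ST,(x,y,87)))[0]).astype(int)[::-1])])) for x in range(0,40,2)])
# pusher fit check in wrist: project shoe corners
im=a.copy()
c=cv2.cvtColor(a,cv2.COLOR_RGB2GRAY)
for L in [(24,-55,66),(-24,-55,66),(24,49,66),(-24,55,66)]:
    print(L,proj("wrist",T([553.5,57.9,-.275],L),m)[0].round(0))
cv2.imwrite("pics/w7.png",a[:,:,::-1])
# shoe-top outline: bright region
b=(c>150)&(c<210)
E
```

```text
[450.03524954  87.20921729 219.26111493] 93.99324118284007 [-0.31445749  0.86581787 -0.40847948] 20.5
shaker 6.4
ramekin 54.3
jar 5.2
side 50 [(0, 81), (2, 83), (4, 83), (6, 83), (8, 82), (10, 83), (12, 83), (14, 83), (16, 81), (18, 81), (20, 79), (22, 79), (24, 82), (26, 82), (28, 83), (30, 85), (32, 85), (34, 85), (36, 85), (38, 86)]
side 20 [(0, 80), (2, 80), (4, 82), (6, 83), (8, 81), (10, 84), (12, 84), (14, 83), (16, 83), (18, 82), (20, 81), (22, 80), (24, 80), (26, 78), (28, 82), (30, 84), (32, 84), (34, 86), (36, 87), (38, 85)]
side -40 [(0, 74), (2, 76), (4, 76), (6, 79), (8, 81), (10, 82), (12, 82), (14, 82), (16, 83), (18, 82), (20, 82), (22, 82), (24, 81), (26, 81), (28, 82), (30, 82), (32, 81), (34, 81), (36, 83), (38, 83)]
side -70 [(0, 73), (2, 73), (4, 72), (6, 72), (8, 72), (10, 72), (12, 73), (14, 73), (16, 78), (18, 78), (20, 75), (22, 75), (24, 78), (26, 78), (28, 77), (30, 77), (32, 78), (34, 78), (36, 80), (38, 80)]
(24, -55, 66) [270. 238.]
(-24, -55, 66) [265. 205.]
(24, 49, 66) [367. 238.]
(-24, 55, 66) [377. 205.]
```

```bash
python3 -c "
from cell import r
print(r.hand_in())"
```

```text
the job is handed in; nothing more can be done
None
```

I handed the job in at about 20.7 s on the robot clock. The pan was squared on the fence, then fed home until I felt the end stop, and the pusher was stood back near its old spot and let go. I had no clear picture of the catch or of the ramekin at the end.

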